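Take the long objective off its bayonet mount

TASK

Two microscope objectives stand on quarter-turn bayonet mounts on the bench. Take the longer one off: push the round release button on its mount all the way down (it stays down), twist the objective a quarter turn anticlockwise seen from above, lift it straight off, and set it down, without dropping it, upright in the middle of the shallow steel bowl to the left of the mounts. Leave the shorter objective on its mount.

Things in the scene. Friction and masses are not known exactly. Their poses are not given: they have to be found in the camera images.
- long_objective: The longer objective: round metal barrel, 70 mm tall, 0.15 to 0.3 kg, standing foot down. Origin: centre of its underside, at the start 14 mm above the bench; z up. Above the origin: foot and dark knurled ring (39 mm wide) to 23.5 mm, smooth barrel 34 mm wide from 23.5 to 58 mm (grip here, at any yaw), then a cone to the tip. Two lugs at the foot reach 27 mm out along its +x and -x.
- long_mount: The long objective's mount: grey plate 136 x 84 x 14 mm fixed to the bench, collar 72 mm across, top 27 mm above the bench. Origin: on the bench on the objective's axis; button along -x. Button down, the objective turns freely about 90 degrees anticlockwise from above to a stop; only near there (25 degrees) does it lift; it is clear when raised 25 mm.
- long_mount_button_top (a point): Centre of the top of the black round button (22 mm across) on the long objective's mount, 72 mm from the objective's axis; at the start 32 mm above the bench. It goes straight down 10 mm to its stop (top then 22 mm above the bench), must go at least 8 mm, needs about 5 to 7 N, and stays where it is pushed.
- steel_bowl: Shallow round steel bowl with a tan inside, 148 mm across the rim, 31 mm high, flat floor about 85 mm across lying 5 mm above the bench, fixed. Origin: centre of its underside.
- short_objective: The shorter objective, 40 mm tall, same diameter, on an identical mount with its own button; to be left there. Origin: centre of its underside.
Not all that is in view belongs to the job. Leave any blue or purple look-alike of the long_objective alone. Of the things that look like the steel_bowl, take the one that is farthest from the robot's base at the start.

How it is judged (in metres and radians):
On the way, in this order (a step that is already met when the one before it is completed fails the run):
1. the long objective's release button is pressed down (height (world z) of long_mount_button_top below 0.0245 m), for 0.1 s.
2. the long objective is lifted off its mount (height (world z) of long_objective above 0.035 m), for 0.1 s.
At the end, for the whole second after the job is handed in: The long objective stands upright (within 10 degrees) and still on the floor of the steel bowl, its axis within 30 mm of the bowl's centre; the short objective is still on its mount (horizontal distance between long_objective and steel_bowl below 0.03 m and height (world z) of long_objective below 0.015 m and angle between long_objective's own z axis and vertical below 0.17 rad and linear speed of long_objective below 0.02 m/s); the robot touches nothing.
It fails at once if the short objective is moved by more than 10 mm (distance of short_objective from where it was at the start of the episode above 0.01 m).
It fails at once if the long objective is dropped (falls faster than 0.8 m/s out of the fingers) (linear speed of long_objective above 0.8 m/s and contact force between the fingers and long_objective below 0.1 N).
It also fails if it takes over 54 s, if anything falls off the work surface, if the arm or the gripper's body presses on something with over 40 N, if the wrist force passes 120 N, or if a joint passes its speed limit or range.

ROBOT

A 6-joint arm with a two-finger parallel gripper is mounted at the origin on the work surface; the furniture and walls round the work are solid. World frame = base frame: x ahead of the robot, y to its left, z up, the work surface at z = 0. Lengths are in mm, angles in rad, forces in N, time in s.
With the tool pointing down it reaches from about 275 to 1000 mm from the base axis. Payload 8.4 kg.
Tool frame: the origin (TCP) lies at the very end of the fingers, on their centre line; the grasp point (between the pads) lies 19 mm behind it; z points along the fingers, y is the line along which they close (so a half turn about z gives the same grasp; the last joint's range is limited). The gripper opens to 85 mm and grips with 20 to 120 N. Pads are 22 mm wide; open, the fingers measure 114 mm over their backs; the gripper's body (76 mm by 85 mm) begins 54 mm behind the grasp point. The pads swing forward as they close: fully open they stand 13 mm farther back than shut.
Start: joints at [1.286, 0.353, 1.633, -0, 1.155, -0.002], TCP at [174.402, 600.177, 231.281] pointing down, gripper open.
Joint ranges: [-2.63, 2.63], [-0.92, 2.1], [0.06, 2.66], [-1.3, 4.44], [0, 2.69], [-3.02, 3.02]. Speed limits (rad/s): [2.22, 2.22, 2.79, 3.14, 3.14, 3.14].

INTERFACE

Orientations are given as [roll, pitch, yaw] about the fixed x, y, z axes, in that order (R = Rz(yaw) Ry(pitch) Rx(roll)).
In Python, from rig import r, vision gives the robot as it stands. The module is installed in compiled form; this text tells all that it offers.
- The arm moves only by the tool play_rows, never from a script. Its argument "steps" is a list of rows, each an object with "delta_pos": the shift along the tool's x, y, z in cm, a list of three; "yaw": the turn about the tool's z in rad; "jaw": the opening in per cent of the stroke, from 0 (shut) to 100 (fully open). A call has exactly 8 rows; each row is the pose to reach, as a shift and turn from the pose commanded when the call began, along the tool's axes at that moment; what a row does not reach only later rows make up. A row lasts 1/10 s, in which the tool goes at most 50 mm and 8.59 degrees, less where a joint would pass 70% of its speed; a pose out of reach is approached as far as the arm can. A call with a gripper value outside its range is refused whole. The fingers move at their own pace and stop on an object; "grip_force" is the grip in N (left out, the last holds). Time passes only in rows, so rows that repeat a pose let the fingers close, or fill a call up. It gives the time, the measured TCP pose, the force, the opening and the grip force at its end, in the units of the state.
- r.sense(): the state, without advancing time (a new reading comes with each control period).
- vision.grab_frame(name): name is "side" or "top" or "wrist"; returns (picture, depth): 400x640x3 uint8, red, green, blue; 400x640 float32, mm along the optical axis (not along the pixel's ray), 0 where there is no reading.
- vision.calibration(name): a dict with "mtx" (3x3 intrinsics, pixels), "extrinsics" (4x4, takes a point from camera to world coordinates). Camera axes: x right, y down, z forward; pixel columns grow to the right and rows downward; lengths in mm; the calibration is good to about 2 mm. A picture is of the moment at which its call begins: read the wrist's pose just before it. calibration takes no time and is no camera call; for the wrist camera it gives the pose at the moment of the call.
- r.sign_off(): hands the job in; it is judged then, once.
Trained networks look in the newest picture that a camera, given by its name, has taken for a name from the list of things; names that differ only in an ending like _2 or _b are one class to them, and where a whole thing is asked for, a point or a joint stands for the part that bears it (a point fixed in the world has none). Each returns a list of dicts, best first, with "conf" (0 to 1); they miss things now and then, are a little off and sometimes report something else, mostly with a low value. They report only what shows in the picture. A call takes as long as a camera call. They do not tell look-alikes from the thing itself.
- vision.cut_out(camera, thing): "region" (400x640 bool, what is visible of it) and "uv" ([column, row] in pixels, amid what is visible of it).
- vision.landmark_of(camera, thing): "uv" ([column, row] in pixels: a listed point, or the origin of a listed thing).
The state is a dict: "clock": time; "qpos": joint angles; "qvel": joint speeds; "joint_efforts": joint torques, N m; "eef_pos": TCP position; "tcp_rot": TCP orientation; "contact_force": force on the tool from outside, world axes, zero at the start; "wrist_torque": the same for the moment, N m; "opening": opening from 0.0 (shut) to 1.0 (fully open); "grasp_force": force on a finger pad.
Only numpy, scipy, OpenCV 4.12 (cv2) and the standard library are available. Lean on these libraries where they do the work, as an engineer would, in place of code of your own. Each camera call takes 0.05 s, during which the arm holds its last target. There are 200 camera calls.

## Working session

There is one attempt and no reset: what is moved stays moved. The work goes in short steps, Python scripts to look and compute and a tool call to move; the robot and the scene stay as the last step left them, time stands still between calls to the robot, and variables do not carry over. Pictures are saved under pics/ and viewed, at most 10 in all, crops included, and the job is handed in when it is done.

Besides the shell and the picture viewer there is one more tool, called in YAML: its name, and indented under it one key for each argument. play_rows: Moves the arm, as the interface text tells. Its arguments: {"type":"object","properties":{"steps":{"type":"array"},"grip_force":{"type":"number"}},"required":["steps"]}

```bash
mkdir -p pics; cat > h.py <<'E'
import numpy as np, cv2
from rig import r, vision
def px2w(cam,uv,depth=None,z=None):
    c=vision.calibration(cam);K=np.array(c["mtx"]);T=np.array(c["extrinsics"])
    d=np.linalg.inv(K)@np.array([uv[0],uv[1],1.0])
    if z is None: return (T@np.r_[d*depth,1])[:3]
    dw=T[:3,:3]@d; s=(z-T[2,3])/dw[2]; return T[:3,3]+s*dw
def save(name,im): cv2.imwrite(f"pics/{name}.png",im[:,:,::-1])
E
python3 - <<'E'
from h import *
s=r.sense();print({k:np.round(v,3).tolist() for k,v in s.items()})
ims=[]
for cam in ["top","side"]:
    im,d=vision.grab_frame(cam); save(cam+"0",im)
    print(cam,np.round(vision.calibration(cam)["extrinsics"],2).tolist())
    for t,z in [("long_objective",14),("long_mount",0),("long_mount_button_top",32),("steel_bowl",0),("short_objective",14)]:
        for o in vision.landmark_of(cam,t)[:4]:
            print(cam,t,round(o["conf"],2),np.round(o["uv"],1),np.round(px2w(cam,o["uv"],z=z),1))
E
```

```text
{'clock': 0.0, 'qpos': [1.286, 0.354, 1.634, 0.0, 1.155, -0.002], 'qvel': [-0.002, -0.001, 0.001, -0.0, 0.0, 0.002], 'joint_efforts': [0.003, -60.525, -34.207, 0.0, 0.009, -0.0], 'eef_pos': [174.233, 599.723, 230.561], 'tcp_rot': [-3.14, -0.0, 2.859], 'contact_force': [-0.2, -0.257, -0.922], 'wrist_torque': [-0.013, -0.021, -0.014], 'grasp_force': 0.0, 'opening': 0.999}
top [[-0.01, -0.98, 0.19, 370.21], [-1.0, 0.01, 0.01, -44.68], [-0.01, -0.19, -0.98, 920.08], [0.0, 0.0, 0.0, 1.0]]
top long_objective 0.93 [305.5 143.5] [666.4 -18.1  14. ]
top long_objective 0.91 [292.7 198.9] [547.3   8.9  14. ]
top long_objective 0.59 [345.1 191.5] [561.7 -99.6  14. ]
top long_objective 0.23 [416.3 168.5] [ 609.1 -249.2   14. ]
top long_mount 0.63 [297.8 197.6] [552.7  -1.    0. ]
top long_mount_button_top 0.43 [292.9 228. ] [484.5   7.4  32. ]
top steel_bowl 0.68 [367.9 275.4] [ 390.4 -142.8    0. ]
top steel_bowl 0.65 [188.9 232.3] [482.  224.6   0. ]
top short_objective 0.88 [417.8 167.8] [ 610.6 -252.4   14. ]
side [[1.0, -0.02, 0.03, 516.73], [-0.03, -0.79, 0.62, -711.55], [0.01, -0.62, -0.79, 953.02], [0.0, 0.0, 0.0, 1.0]]
side long_objective 0.82 [316.4 210. ] [543.8  -1.7  14. ]
side long_objective 0.78 [321.2 244.7] [ 552.1 -109.5   14. ]
side long_objective 0.52 [365.7 217.6] [670.5 -30.2  14. ]
side long_mount 0.65 [314.1 209.5] [538.2  10.8   0. ]
side long_mount_button_top 0.49 [288.4 203.5] [471.3   8.1  32. ]
side long_mount_button_top 0.47 [315.2 211.2] [540.1 -19.   32. ]
side steel_bowl 0.78 [290.6 152.9] [475.3 222.    0. ]
side steel_bowl 0.63 [255.2 260.7] [ 389.6 -141.7    0. ]
side short_objective 0.78 [349.5 299.7] [ 610.4 -259.1   14. ]
```

View pics/top0.png

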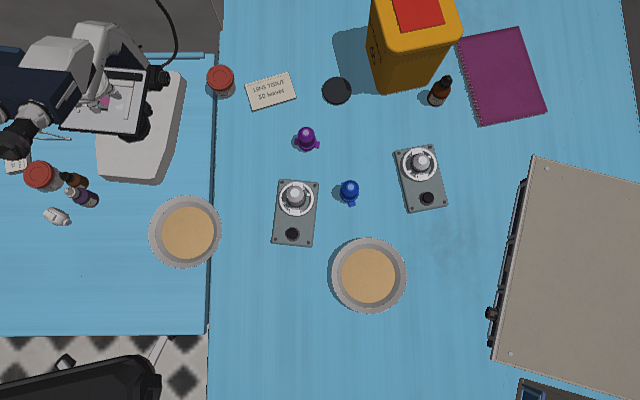

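View pics/side0.png

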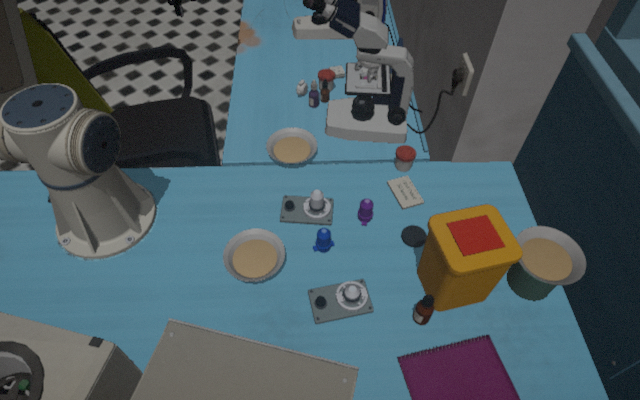

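The top view shows mounts at (296,205) and (420,180). Bowls are at (368,275) and (188,232), and the blue and purple decoys are at (349,191) and (307,140). Base distance and "left of the mounts" both point to the bowl at (188,232). Next I'll use depth to check heights and centres.

```bash
python3 - <<'E'
from h import *
def cloud(cam):
    im,d=vision.grab_frame(cam); c=vision.calibration(cam);K=np.array(c["mtx"]);T=np.array(c["extrinsics"])
    v,u=np.mgrid[:400,:640]; P=np.stack([u,v,np.ones_like(u)],-1).reshape(-1,3)@np.linalg.inv(K).T*d.reshape(-1,1)
    P=P@T[:3,:3].T+T[:3,3]; P[d.reshape(-1)==0]=np.nan
    return P.reshape(400,640,3)
def circ(p):
    A=np.c_[2*p[:,:2],np.ones(len(p))];s=np.linalg.lstsq(A,(p[:,:2]**2).sum(1),rcond=None)[0];return np.round([s[0],s[1],np.sqrt(s[2]+s[0]**2+s[1]**2)],1)
for cam in ["top","side"]:
    P=cloud(cam)
    def near(x,y,R,z0,z1):
        q=P[(np.hypot(P[...,0]-x,P[...,1]-y)<R)&(P[...,2]>z0)&(P[...,2]<z1)];return q
    print(cam,"bench",np.round(np.nanmedian(near(480,120,30,-50,50)[:,2]),1), "leftbench",np.round(np.nanmedian(near(450,330,20,-50,50)[:,2]),1))
    for n,(x,y) in dict(A=(547,5),B=(611,-252)).items():
        q=near(x,y,45,40,200); print(n,"maxz",np.round(np.nanpercentile(q[:,2],[50,95,100]),1),"tip",np.round(q[q[:,2]>np.nanpercentile(q[:,2],80)].mean(0),1), "mid",np.round(q.mean(0),1),len(q))
        q=near(x,y,42,22,30); print(" collar",np.round(q.mean(0),1),len(q),circ(q))
        for o in vision.cut_out(cam,"long_mount_button_top")[:3]:
            g=o["region"]; pts=P[g]; pts=pts[np.isfinite(pts[:,2])]
            print("  btn cut",round(o["conf"],2),np.round(o["uv"]),g.sum(),np.round(np.median(pts,0),1))
        q=near(x-70,y,25,26,40);print("  btn",np.round(q.mean(0),1) if len(q) else 0,len(q))
    for n,(x,y) in dict(L=(480,224),R=(390,-142)).items():
        q=near(x,y,85,25,40); print(n,"rim",circ(q),len(q),"floor z",np.round(np.nanmedian(near(x,y,25,-50,60)[:,2]),1))
        f=near(x,y,55,-2,8); print("  floor",circ(f),np.round(f.mean(0),1),len(f))
print(np.round([k for k in [r.sense()["clock"]]],2))
E
```

```text
top bench -0.7 leftbench 4.1
A maxz [77.8 85.1 87.4] tip [545.7   0.7  84.5] mid [5.425e+02 3.000e-01 7.520e+01] 284
 collar [544.1   1.1  25.8] 395 [546.1   1.2  31.5]
  btn [474.3   9.3  31.3] 93
B maxz [50.1 56.3 58.2] tip [ 615.7 -253.1   55.5] mid [ 613.7 -251.1   49.7] 217
 collar [ 615.4 -252.3   26.1] 422 [ 615.5 -252.7   31.1]
  btn [ 544.4 -265.6   31.9] 94
L rim [480.8 224.7  69.9] 893 floor z 14.6
  floor [207.6 162.5 263.6] [460.1 222.1   7.8] 2
R rim [ 390.5 -141.1   69.4] 1070 floor z 15.2
  floor [0. 0. 0.] [nan nan nan] 0
side bench -0.7 leftbench 4.1
A maxz [73.  84.2 86.5] tip [544.4  -0.7  83.2] mid [544.8  -7.8  68.2] 209
 collar [544.7  -7.6  25.5] 204 [545.2  -0.   30.4]
  btn cut 0.62 [290. 206.] 62 [472.9   4.8  30.1]
  btn [473.5   7.2  30.9] 48
B maxz [48.9 54.7 57.2] tip [ 615.5 -253.7   54.5] mid [ 614.2 -256.9   48.9] 167
 collar [ 615.4 -255.    25.6] 338 [ 614.8 -254.    31. ]
  btn cut 0.62 [290. 206.] 62 [472.9   4.8  30.1]
  btn [ 544.  -267.5   31.2] 77
L rim [479.3 224.   70.1] 269 floor z 14.2
  floor [481.9 209.2  39.2] [480.1 176.4   1.2] 19
R rim [ 389.7 -141.7   69.7] 570 floor z 14.7
  floor [0. 0. 0.] [nan nan nan] 0
[0.9]<stdin>:23: RuntimeWarning: Mean of empty slice.
  ret = um.true_divide(
```

Task objects, measured and checked against the given sizes:

| Item | Position (mm) | Check |
|---|---|---|
| Long objective axis | (545, 0.5) | Tip at z 85, expected 84 |
| Button | (473.5, 8) | 72 mm from the axis, as given |
| Bowl | (480, 224.5) | |

I'll move above the button now, with the jaw closing on the way.

play_rows:
  steps:
    - {"delta_pos": [-45.2, -48.5, 11], "yaw": 1.4, "jaw": 0}
    - {"delta_pos": [-45.2, -48.5, 11], "yaw": 1.4, "jaw": 0}
    - {"delta_pos": [-45.2, -48.5, 11], "yaw": 1.4, "jaw": 0}
    - {"delta_pos": [-45.2, -48.5, 11], "yaw": 1.4, "jaw": 0}
    - {"delta_pos": [-45.2, -48.5, 11], "yaw": 1.4, "jaw": 0}
    - {"delta_pos": [-45.2, -48.5, 11], "yaw": 1.4, "jaw": 0}
    - {"delta_pos": [-45.2, -48.5, 11], "yaw": 1.4, "jaw": 0}
    - {"delta_pos": [-45.2, -48.5, 11], "yaw": 1.4, "jaw": 0}

```text
clock: 1.7
eef_pos: [352.8, 246.3, 165.9]
tcp_rot: [3.141, -0.0, 1.653]
contact_force: [0.1, 0.6, 0.1]
opening: -0.005
grasp_force: 0.0
```

```bash
cat > go.py <<'E'
import sys
from h import *
s=r.sense();w=s["tcp_rot"][2];p=np.array(s["eef_pos"]);t=np.array(sys.argv[1:4],float)-p
print("clk",round(s["clock"],2),"pos",np.round(p,1),"rot",np.round(s["tcp_rot"],3),"q",np.round(s["qpos"],2),"F",np.round(s["contact_force"],1),"open",round(s["opening"],3),"gf",round(s["grasp_force"],1))
from scipy.spatial.transform import Rotation as R
print("delta cm",np.round(R.from_euler("xyz",s["tcp_rot"]).inv().apply(t)/10,2),"yaw",np.round(-(float(sys.argv[4])-w),3))
E
python3 go.py 473.5 8 60 1.459
```

```text
clk 1.7 pos [352.8 246.3 165.9] rot [ 3.141 -0.     1.653] q [ 0.61  0.13  2.1  -0.    0.91  0.52] F [0.1 0.6 0.1] open -0.005 gf 0.0
delta cm [-24.74  10.05  10.58] yaw 0.194
```

play_rows:
  steps:
    - {"delta_pos": [-24.7, 10.1, 9], "yaw": 0.19, "jaw": 0}
    - {"delta_pos": [-24.7, 10.1, 9], "yaw": 0.19, "jaw": 0}
    - {"delta_pos": [-24.7, 10.1, 9], "yaw": 0.19, "jaw": 0}
    - {"delta_pos": [-24.7, 10.1, 9], "yaw": 0.19, "jaw": 0}
    - {"delta_pos": [-24.7, 10.1, 9], "yaw": 0.19, "jaw": 0}
    - {"delta_pos": [-24.7, 10.1, 9], "yaw": 0.19, "jaw": 0}
    - {"delta_pos": [-24.7, 10.1, 9], "yaw": 0.19, "jaw": 0}
    - {"delta_pos": [-24.7, 10.1, 9], "yaw": 0.19, "jaw": 0}

```text
clock: 2.5
eef_pos: [474.4, 10.2, 75.6]
tcp_rot: [-3.141, -0.0, 1.467]
contact_force: [-0.3, -0.3, -0.7]
opening: 0.004
grasp_force: 0.0
```

```bash
python3 go.py 473.5 8 22 1.459; python3 - <<'E'
from h import *
im,d=vision.grab_frame("wrist"); save("w1",im)
for t,z in [("long_objective",14),("long_mount",0),("long_mount_button_top",32)]:
    for o in vision.landmark_of("wrist",t)[:2]: print(t,round(o["conf"],2),np.round(o["uv"]),np.round(px2w("wrist",o["uv"],z=z),1))
E
```

```text
clk 2.5 pos [474.4  10.2  75.6] rot [-3.141 -0.     1.467] q [0.02 0.35 2.08 0.   0.72 0.12] F [-0.3 -0.3 -0.7] open 0.004 gf 0.0
delta cm [-0.23 -0.06  5.36] yaw 0.008
long_objective 0.92 [417. 219.] [549.7   3.4  14. ]
long_objective 0.78 [422. 324.] [554.1 -93.8  14. ]
long_mount 0.97 [406. 214.] [546.    3.3   0. ]
long_mount_button_top 0.6 [317. 226.] [473.8  12.1  32. ]
```

View pics/w1.png

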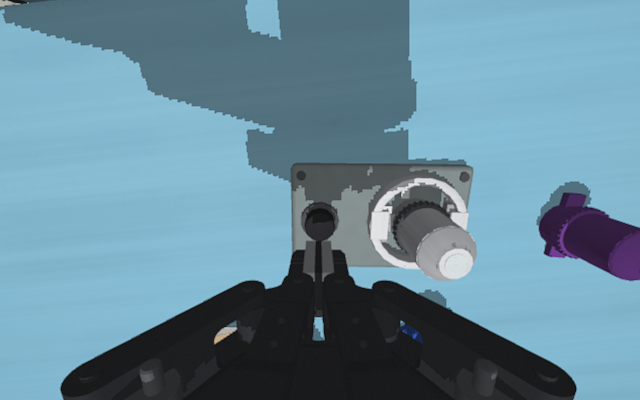

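The wrist view shows the shut fingertips in line with the button at (319,222), and the long objective is to the right at (440,250). I'll press straight down.

play_rows:
  steps:
    - {"delta_pos": [-0.1, -0.1, 2.0], "yaw": 0, "jaw": 0}
    - {"delta_pos": [-0.1, -0.1, 3.8], "yaw": 0, "jaw": 0}
    - {"delta_pos": [-0.1, -0.1, 4.2], "yaw": 0, "jaw": 0}
    - {"delta_pos": [-0.1, -0.1, 4.6], "yaw": 0, "jaw": 0}
    - {"delta_pos": [-0.1, -0.1, 5.0], "yaw": 0, "jaw": 0}
    - {"delta_pos": [-0.1, -0.1, 5.3], "yaw": 0, "jaw": 0}
    - {"delta_pos": [-0.1, -0.1, 5.35], "yaw": 0, "jaw": 0}
    - {"delta_pos": [-0.1, -0.1, 5.35], "yaw": 0, "jaw": 0}

```text
clock: 3.5
eef_pos: [474.0, 9.8, 22.6]
tcp_rot: [3.14, 0.0, 1.469]
contact_force: [0.6, 0.1, -1.1]
opening: 0.0
grasp_force: 0.0
```

```bash
python3 go.py 473.5 8 22 1.459
```

```text
clk 3.5 pos [474.    9.8  22.6] rot [3.14  0.    1.469] q [ 0.02  0.44  2.1  -0.    0.6   0.12] F [ 0.6  0.1 -1.1] open 0.0 gf 0.0
delta cm [-0.18 -0.03  0.06] yaw 0.01
```

play_rows:
  steps:
    - {"delta_pos": [0, 0, 0.08], "yaw": 0, "jaw": 0}
    - {"delta_pos": [0, 0, 0.15], "yaw": 0, "jaw": 0}
    - {"delta_pos": [0, 0, 0.15], "yaw": 0, "jaw": 0}
    - {"delta_pos": [0, 0, -3], "yaw": 0, "jaw": 0}
    - {"delta_pos": [0, 0, -7], "yaw": 0, "jaw": 0}
    - {"delta_pos": [0, 0, -10.8], "yaw": 0, "jaw": 100}
    - {"delta_pos": [0, 0, -10.8], "yaw": 0, "jaw": 100}
    - {"delta_pos": [0, 0, -10.8], "yaw": 0, "jaw": 100}

```text
clock: 4.3
eef_pos: [474.4, 9.7, 131.3]
tcp_rot: [3.138, -0.0, 1.469]
contact_force: [0.0, 0.1, -0.4]
opening: 0.506
grasp_force: 0.0
```

```bash
python3 go.py 545.3 1 130 1.459; python3 - <<'E'
from h import *
im,d=vision.grab_frame("wrist"); save("w2",im)
for t,z in [("long_objective",14),("long_mount",0),("long_mount_button_top",22)]:
    for o in vision.landmark_of("wrist",t)[:2]:
        u=np.round(o["uv"]).astype(int); dd=d[u[1]-1:u[1]+2,u[0]-1:u[0]+2]; 
        print(t,round(o["conf"],2),u,np.round(px2w("wrist",o["uv"],z=z),1),"depthpt",np.round(px2w("wrist",u,depth=np.median(dd)),1))
E
```

```text
clk 4.3 pos [474.4   9.7 131.3] rot [ 3.138 -0.     1.469] q [ 0.02  0.25  2.04 -0.    0.85  0.12] F [ 0.   0.1 -0.4] open 0.506 gf 0.0
delta cm [-0.14  7.14  0.15] yaw 0.01
long_objective 0.83 [395 200] [545.6   1.9  14. ] depthpt [534.6  15.5  57.5]
long_objective 0.79 [513 207] [658.1 -16.2  14. ] depthpt [653.3 -13.5  20.6]
long_mount 0.89 [386 197] [540.    2.1   0. ] depthpt [531.4  13.3  38.3]
long_mount_button_top 0.95 [320 202] [474.5  10.   22. ] depthpt [474.    9.4  19.5]
long_mount_button_top 0.66 [458 399] [ 609.7 -242.3   22. ] depthpt [ 606.8 -234.9   27.7]
```

View pics/w2.png

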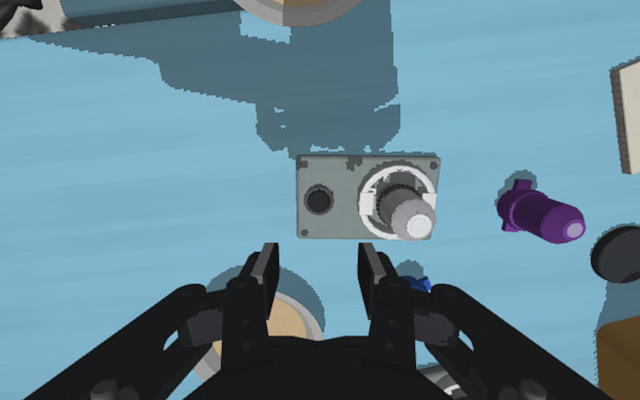

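The button is pressed: its depth reads about 20 mm (button at (319,200)), and the jaw is open. I'll move over the objective, then down onto it.

play_rows:
  steps:
    - {"delta_pos": [-0.12, 3.6, 0], "yaw": 0, "jaw": 100}
    - {"delta_pos": [-0.12, 7.1, 0], "yaw": 0, "jaw": 100}
    - {"delta_pos": [-0.12, 7.1, 0], "yaw": 0, "jaw": 100}
    - {"delta_pos": [-0.12, 7.1, 3], "yaw": 0, "jaw": 100}
    - {"delta_pos": [-0.12, 7.1, 6], "yaw": 0, "jaw": 100}
    - {"delta_pos": [-0.12, 7.1, 8.5], "yaw": 0, "jaw": 100}
    - {"delta_pos": [-0.12, 7.1, 9.3], "yaw": 0, "jaw": 100}
    - {"delta_pos": [-0.12, 7.1, 9.3], "yaw": 0, "jaw": 100}

```text
clock: 5.3
eef_pos: [542.2, 1.4, 35.8]
tcp_rot: [-3.138, 0.0, 1.469]
contact_force: [1.2, -0.3, 0.3]
opening: 1.002
grasp_force: 0.0
```

```bash
python3 go.py 545.3 1 37 1.459; python3 - <<'E'
from h import *
im,d=vision.grab_frame("wrist"); save("w3",im)
E
```

```text
clk 5.3 pos [542.2   1.4  35.8] rot [-3.138  0.     1.469] q [-0.    0.49  1.95 -0.    0.7   0.1 ] F [ 1.2 -0.3  0.3] open 1.002 gf 0.0
delta cm [-0.01  0.31 -0.13] yaw 0.01
```

View pics/w3.png

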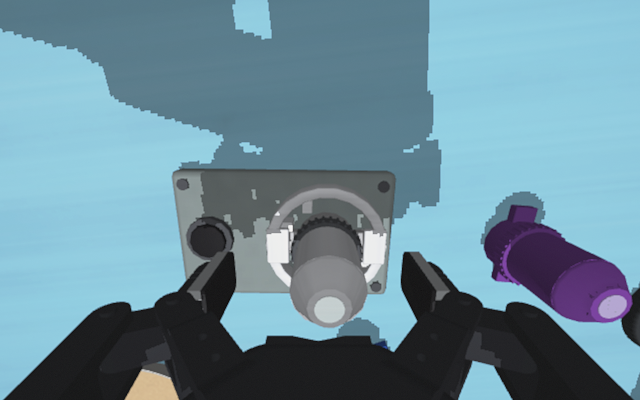

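The pads at (235,265) and (402,265) sit either side of the barrel at (328,265), which is about 3–4 mm towards tool +y. I'll centre on it, then close.

play_rows:
  steps:
    - {"delta_pos": [0, 0.33, -0.1], "yaw": 0, "jaw": 100}
    - {"delta_pos": [0, 0.33, -0.1], "yaw": 0, "jaw": 60}
    - {"delta_pos": [0, 0.33, -0.1], "yaw": 0, "jaw": 40}
    - {"delta_pos": [0, 0.33, -0.1], "yaw": 0, "jaw": 25}
    - {"delta_pos": [0, 0.33, -0.1], "yaw": 0, "jaw": 25}
    - {"delta_pos": [0, 0.33, -0.1], "yaw": 0, "jaw": 25}
    - {"delta_pos": [0, 0.33, -0.1], "yaw": 0, "jaw": 25}
    - {"delta_pos": [0, 0.33, -0.1], "yaw": 0, "jaw": 25}
  grip_force: 50

```text
clock: 6.15
eef_pos: [547.4, 1.1, 38.9]
tcp_rot: [3.141, -0.0, 1.469]
contact_force: [-1.8, -0.5, 6.2]
opening: 0.385
grasp_force: 49.2
```

```bash
python3 go.py 545.3 1 37 1.459
```

```text
clk 6.15 pos [547.4   1.1  38.9] rot [ 3.141 -0.     1.469] q [-0.    0.49  1.94 -0.    0.71  0.1 ] F [-1.8 -0.5  6.2] open 0.385 gf 49.2
delta cm [-0.03 -0.21  0.19] yaw 0.01
```

It's gripped at an opening of 33 mm with low side force. Now for the anticlockwise twist, which is negative yaw about the down-pointing tool z.

play_rows:
  steps:
    - {"delta_pos": [0, 0, 0], "yaw": -0.06, "jaw": 25}
    - {"delta_pos": [0, 0, 0], "yaw": -0.16, "jaw": 25}
    - {"delta_pos": [0, 0, 0], "yaw": -0.28, "jaw": 25}
    - {"delta_pos": [0, 0, 0], "yaw": -0.4, "jaw": 25}
    - {"delta_pos": [0, 0, 0], "yaw": -0.52, "jaw": 25}
    - {"delta_pos": [0, 0, 0], "yaw": -0.64, "jaw": 25}
    - {"delta_pos": [0, 0, 0], "yaw": -0.75, "jaw": 25}
    - {"delta_pos": [0, 0, 0], "yaw": -0.8, "jaw": 25}

```text
clock: 6.95
eef_pos: [548.3, 1.1, 38.9]
tcp_rot: [3.14, 0.001, 2.273]
contact_force: [2.2, 0.7, 2.2]
opening: 0.385
grasp_force: 49.3
```

```bash
python3 go.py 545.3 1 37 3.0; python3 -c "
from h import *
print(np.round(r.sense()['wrist_torque'],2))"
```

```text
clk 6.95 pos [548.3   1.1  38.9] rot [3.140e+00 1.000e-03 2.273e+00] q [-0.    0.49  1.94  0.    0.71 -0.7 ] F [2.2 0.7 2.2] open 0.385 gf 49.3
delta cm [ 0.19 -0.23  0.19] yaw -0.727
[ 0.09 -0.33 -0.05]
```

play_rows:
  steps:
    - {"delta_pos": [0, 0, 0], "yaw": -0.1, "jaw": 25}
    - {"delta_pos": [0, 0, 0], "yaw": -0.22, "jaw": 25}
    - {"delta_pos": [0, 0, 0], "yaw": -0.34, "jaw": 25}
    - {"delta_pos": [0, 0, 0], "yaw": -0.46, "jaw": 25}
    - {"delta_pos": [0, 0, 0], "yaw": -0.57, "jaw": 25}
    - {"delta_pos": [0, 0, 0], "yaw": -0.66, "jaw": 25}
    - {"delta_pos": [0, 0, 0], "yaw": -0.73, "jaw": 25}
    - {"delta_pos": [0, 0, 0], "yaw": -0.73, "jaw": 25}

```text
clock: 7.75
eef_pos: [548.2, 1.2, 38.9]
tcp_rot: [3.141, 0.002, 3.0]
contact_force: [1.8, 0.5, 4.9]
opening: 0.388
grasp_force: 49.3
```

```bash
python3 go.py 545.3 1 37 3.0; python3 - <<'E'
from h import *
print(np.round(r.sense()['wrist_torque'],2))
im,d=vision.grab_frame("wrist"); save("w4",im)
E
```

```text
clk 7.75 pos [548.2   1.2  38.9] rot [3.141e+00 2.000e-03 3.000e+00] q [-0.    0.49  1.94  0.    0.71 -1.43] F [1.8 0.5 4.9] open 0.388 gf 49.3
delta cm [ 0.28 -0.06  0.19] yaw -0.0
[ 0.17 -0.24  0.01]
```

View pics/w4.png

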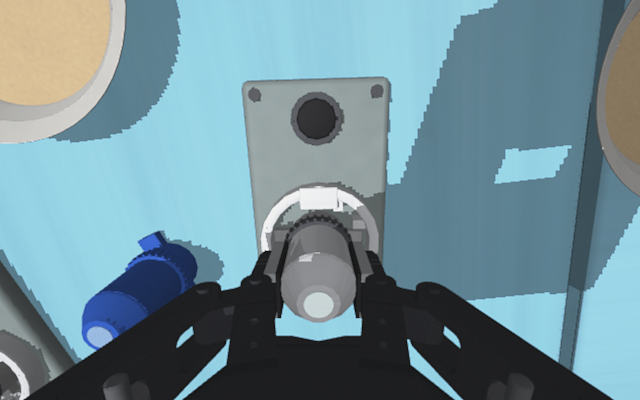

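The fingers still hold the barrel at (318,290) after 88° of turn, with no stop torque. I'll lift gently and watch the force.

play_rows:
  steps:
    - {"delta_pos": [0, 0, -0.1], "yaw": 0, "jaw": 25}
    - {"delta_pos": [0, 0, -0.2], "yaw": 0, "jaw": 25}
    - {"delta_pos": [0, 0, -0.4], "yaw": 0, "jaw": 25}
    - {"delta_pos": [0, 0, -0.6], "yaw": 0, "jaw": 25}
    - {"delta_pos": [0, 0, -0.8], "yaw": 0, "jaw": 25}
    - {"delta_pos": [0, 0, -1.0], "yaw": 0, "jaw": 25}
    - {"delta_pos": [0, 0, -1.2], "yaw": 0, "jaw": 25}
    - {"delta_pos": [0, 0, -1.2], "yaw": 0, "jaw": 25}

```text
clock: 8.6
eef_pos: [547.4, 1.1, 50.7]
tcp_rot: [3.142, 0.001, 2.999]
contact_force: [0.2, 0.1, -1.4]
opening: 0.383
grasp_force: 49.7
```

```bash
python3 go.py 545.3 1 130 3.0
```

```text
clk 8.6 pos [547.4   1.1  50.7] rot [3.142e+00 1.000e-03 2.999e+00] q [-0.    0.47  1.93 -0.    0.73 -1.43] F [ 0.2  0.1 -1.4] open 0.383 gf 49.7
delta cm [ 0.21 -0.04 -7.93] yaw -0.001
```

The force is −1.4 N, which is about the objective's weight, so it's free. I'll keep lifting.

play_rows:
  steps:
    - {"delta_pos": [0, 0, -0.5], "yaw": 0, "jaw": 25}
    - {"delta_pos": [0, 0, -1.2], "yaw": 0, "jaw": 25}
    - {"delta_pos": [0, 0, -2.0], "yaw": 0, "jaw": 25}
    - {"delta_pos": [0, 0, -3.2], "yaw": 0, "jaw": 25}
    - {"delta_pos": [0, 0, -4.6], "yaw": 0, "jaw": 25}
    - {"delta_pos": [0, 0, -6.0], "yaw": 0, "jaw": 25}
    - {"delta_pos": [0, 0, -7.0], "yaw": 0, "jaw": 25}
    - {"delta_pos": [0, 0, -7.5], "yaw": 0, "jaw": 25}

```text
clock: 9.4
eef_pos: [547.9, 1.1, 126.9]
tcp_rot: [3.141, 0.002, 2.999]
contact_force: [0.3, -0.3, -2.5]
opening: 0.38
grasp_force: 49.7
```

```bash
python3 go.py 480 224.5 126 3.0; python3 - <<'E'
from h import *
im,d=vision.grab_frame("side"); save("s5",cv2.resize(im[100:330,200:420],None,fx=2.5,fy=2.5))
E
```

```text
clk 9.4 pos [547.9   1.1 126.9] rot [3.141e+00 2.000e-03 2.999e+00] q [-0.    0.36  1.89  0.    0.89 -1.43] F [ 0.3 -0.3 -2.5] open 0.38 gf 49.7
delta cm [ 9.9  21.15  0.08] yaw -0.001
```

View pics/s5.png

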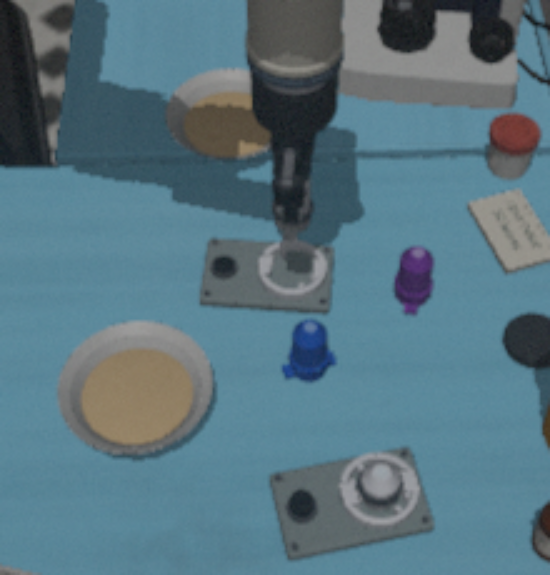

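The mount is empty, the objective hangs from the fingers at (293,215), and the short one is untouched. I'll carry it over the bowl.

play_rows:
  steps:
    - {"delta_pos": [0.6, 1.3, 0], "yaw": 0, "jaw": 25}
    - {"delta_pos": [2.0, 4.2, 0], "yaw": 0, "jaw": 25}
    - {"delta_pos": [3.7, 8.0, 0], "yaw": 0, "jaw": 25}
    - {"delta_pos": [5.5, 12.0, 0], "yaw": 0, "jaw": 25}
    - {"delta_pos": [7.3, 15.8, 0], "yaw": 0, "jaw": 25}
    - {"delta_pos": [8.8, 19.0, 0], "yaw": 0, "jaw": 25}
    - {"delta_pos": [9.6, 20.7, 0], "yaw": 0, "jaw": 25}
    - {"delta_pos": [9.8, 21.2, 0], "yaw": 0, "jaw": 25}

```text
clock: 10.25
eef_pos: [478.7, 227.0, 124.7]
tcp_rot: [-3.141, -0.001, 3.001]
contact_force: [0.3, -0.0, -1.7]
opening: 0.384
grasp_force: 50.0
```

```bash
python3 go.py 480 224.5 45 3.0; python3 - <<'E'
from h import *
im,d=vision.grab_frame("wrist"); save("w6",im)
for o in vision.landmark_of("wrist","steel_bowl")[:2]: print(round(o["conf"],2),np.round(o["uv"]),np.round(px2w("wrist",o["uv"],z=0),1))
E
```

```text
clk 10.25 pos [478.7 227.  124.7] rot [-3.141e+00 -1.000e-03  3.001e+00] q [ 0.44  0.34  1.93  0.    0.87 -0.99] F [ 0.3 -0.  -1.7] open 0.384 gf 50.0
delta cm [-0.17 -0.23  7.97] yaw 0.001
0.81 [314. 202.] [482.2 220.    0. ]
```

View pics/w6.png

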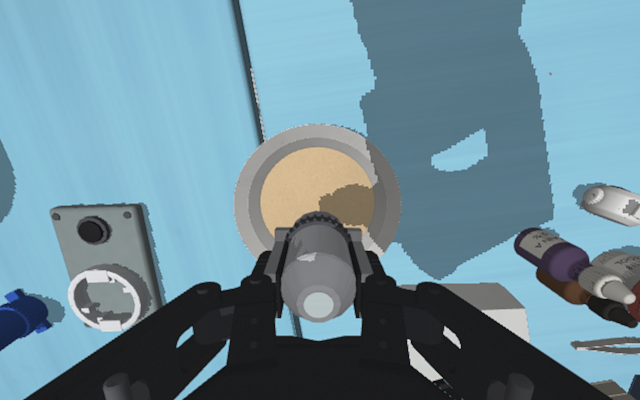

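The bowl lies centred under the held objective (bowl around (317,202), barrel at (318,280)). I'll go down with a small xy correction.

play_rows:
  steps:
    - {"delta_pos": [-0.1, -0.2, 1.0], "yaw": 0, "jaw": 25}
    - {"delta_pos": [-0.2, -0.3, 2.6], "yaw": 0, "jaw": 25}
    - {"delta_pos": [-0.2, -0.3, 4.3], "yaw": 0, "jaw": 25}
    - {"delta_pos": [-0.2, -0.3, 5.9], "yaw": 0, "jaw": 25}
    - {"delta_pos": [-0.2, -0.3, 7.2], "yaw": 0, "jaw": 25}
    - {"delta_pos": [-0.2, -0.3, 8.0], "yaw": 0, "jaw": 25}
    - {"delta_pos": [-0.2, -0.3, 8.4], "yaw": 0, "jaw": 25}
    - {"delta_pos": [-0.2, -0.3, 8.4], "yaw": 0, "jaw": 25}

```text
clock: 11.15
eef_pos: [481.9, 221.3, 40.9]
tcp_rot: [-3.141, -0.001, 2.998]
contact_force: [0.1, -0.4, -1.4]
opening: 0.384
grasp_force: 50.0
```

```bash
python3 go.py 480 224.5 30 3.0
```

```text
clk 11.15 pos [481.9 221.3  40.9] rot [-3.141e+00 -1.000e-03  2.998e+00] q [ 0.43  0.47  1.97 -0.    0.7  -1.  ] F [ 0.1 -0.4 -1.4] open 0.384 gf 50.0
delta cm [0.23 0.29 1.09] yaw -0.002
```

play_rows:
  steps:
    - {"delta_pos": [0.05, 0.05, 0.1], "yaw": 0, "jaw": 25}
    - {"delta_pos": [0.1, 0.1, 0.2], "yaw": 0, "jaw": 25}
    - {"delta_pos": [0.1, 0.15, 0.35], "yaw": 0, "jaw": 25}
    - {"delta_pos": [0.1, 0.15, 0.5], "yaw": 0, "jaw": 25}
    - {"delta_pos": [0.1, 0.15, 0.6], "yaw": 0, "jaw": 25}
    - {"delta_pos": [0.1, 0.15, 0.7], "yaw": 0, "jaw": 25}
    - {"delta_pos": [0.1, 0.15, 0.8], "yaw": 0, "jaw": 25}
    - {"delta_pos": [0.1, 0.15, 0.8], "yaw": 0, "jaw": 25}

```text
clock: 11.95
eef_pos: [481.1, 223.2, 33.2]
tcp_rot: [-3.141, -0.0, 2.999]
contact_force: [-0.2, -0.2, -2.7]
opening: 0.384
grasp_force: 50.0
```

```bash
python3 go.py 480 224.5 30 3.0
```

```text
clk 11.95 pos [481.1 223.2  33.2] rot [-3.141 -0.     2.999] q [ 0.43  0.48  1.98 -0.    0.68 -1.  ] F [-0.2 -0.2 -2.7] open 0.384 gf 50.0
delta cm [0.13 0.11 0.32] yaw -0.001
```

Nothing touched yet, so I'll take the last few millimetres in small steps.

play_rows:
  steps:
    - {"delta_pos": [0, 0, 0.05], "yaw": 0, "jaw": 25}
    - {"delta_pos": [0, 0, 0.1], "yaw": 0, "jaw": 25}
    - {"delta_pos": [0, 0, 0.15], "yaw": 0, "jaw": 25}
    - {"delta_pos": [0, 0, 0.2], "yaw": 0, "jaw": 25}
    - {"delta_pos": [0, 0, 0.25], "yaw": 0, "jaw": 25}
    - {"delta_pos": [0, 0, 0.3], "yaw": 0, "jaw": 25}
    - {"delta_pos": [0, 0, 0.35], "yaw": 0, "jaw": 25}
    - {"delta_pos": [0, 0, 0.35], "yaw": 0, "jaw": 25}

```text
clock: 12.75
eef_pos: [481.2, 223.2, 29.9]
tcp_rot: [-3.142, 0.0, 2.999]
contact_force: [-0.7, -1.1, 1.8]
opening: 0.385
grasp_force: 50.3
```

That's contact: the force changed from −2 N to +2 N. I'll release gently.

play_rows:
  steps:
    - {"delta_pos": [0, 0, 0], "yaw": 0, "jaw": 37}
    - {"delta_pos": [0, 0, 0], "yaw": 0, "jaw": 40}
    - {"delta_pos": [0, 0, 0], "yaw": 0, "jaw": 43}
    - {"delta_pos": [0, 0, 0], "yaw": 0, "jaw": 47}
    - {"delta_pos": [0, 0, 0], "yaw": 0, "jaw": 55}
    - {"delta_pos": [0, 0, 0], "yaw": 0, "jaw": 65}
    - {"delta_pos": [0, 0, 0], "yaw": 0, "jaw": 70}
    - {"delta_pos": [0, 0, 0], "yaw": 0, "jaw": 70}
  grip_force: 20

```text
clock: 13.55
eef_pos: [481.1, 223.2, 29.8]
tcp_rot: [3.142, -0.0, 2.999]
contact_force: [-0.7, 0.7, -0.5]
opening: 0.701
grasp_force: 0.0
```

play_rows:
  steps:
    - {"delta_pos": [0, 0, -0.5], "yaw": 0, "jaw": 70}
    - {"delta_pos": [0, 0, -1.5], "yaw": 0, "jaw": 70}
    - {"delta_pos": [0, 0, -3], "yaw": 0, "jaw": 70}
    - {"delta_pos": [0, 0, -5], "yaw": 0, "jaw": 70}
    - {"delta_pos": [0, 0, -8], "yaw": 0, "jaw": 70}
    - {"delta_pos": [0, 0, -12], "yaw": 0, "jaw": 70}
    - {"delta_pos": [0, 0, -15], "yaw": 0, "jaw": 70}
    - {"delta_pos": [0, 0, -15], "yaw": 0, "jaw": 70}

```text
clock: 14.35
eef_pos: [483.7, 224.4, 185.0]
tcp_rot: [3.137, 0.007, 2.999]
contact_force: [1.0, 0.2, 0.4]
opening: 0.699
grasp_force: 0.0
```

```bash
python3 go.py 480 224.5 180 3.0; python3 - <<'E'
from h import *
im,d=vision.grab_frame("wrist"); save("w7",im)
for t,z in [("long_objective",5),("steel_bowl",0)]:
  for o in vision.landmark_of("wrist",t)[:2]: print(t,round(o["conf"],2),np.round(o["uv"]),np.round(px2w("wrist",o["uv"],z=z),1))
E
```

```text
clk 14.35 pos [483.7 224.4 185. ] rot [3.137 0.007 2.999] q [ 0.43  0.26  1.88  0.    0.99 -1.  ] F [1.  0.2 0.4] open 0.699 gf 0.0
delta cm [ 0.37 -0.04  0.5 ] yaw -0.001
long_objective 0.84 [316. 184.] [477.2 221.5   5. ]
long_objective 0.65 [ 77. 280.] [ 558.4 -100.3    5. ]
steel_bowl 0.69 [317. 180.] [473.4 222.    0. ]
```

View pics/w7.png

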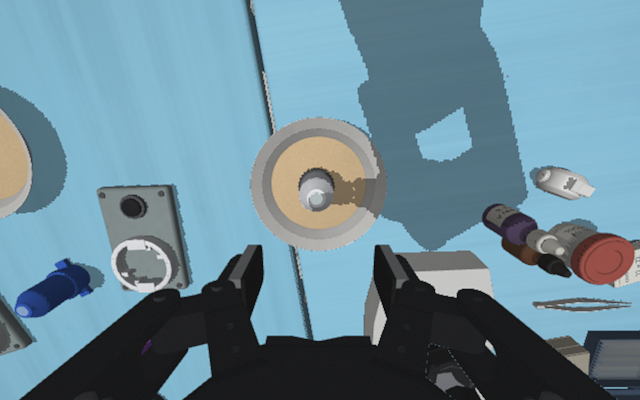

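The objective stands upright at (316,188) in the middle of the bowl at (317,183), and the gripper is clear. I'll hand it in.

```bash
python3 -c "
from rig import r
print(r.sign_off())"
```

```text
the job is handed in; nothing more can be done
None
```

The long objective is off its mount and was standing upright in the middle of the left-hand bowl when I handed the job in at about 14 s. The short one stayed on its mount, and I have not seen the judge's result.

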